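# Open the push-and-turn cap of a solvent jug

## Task

Somebody left a cork block lying on top of the solvent jug's child-proof cap: lift it off and set it down flat on a free patch of the bench, without dropping it. Then push the cap down and, keeping it pushed, twist it about a quarter turn counterclockwise (seen from above) until it is free, and lift it straight up. Finish while still holding the cap upright in the gripper, roughly 8 cm above the mouth of the jug; do not put it down or let go, and leave the other things on the bench where they are.

Things in the scene. Friction and masses are not known exactly. Their poses are not given: they have to be found in the camera images.
- jug: white plastic jug, round, 90 mm diameter, in a square wooden holder (130 x 130 mm, 52 mm high) screwed to the bench: fixed. Origin: centre of the holder's underside, on the jug's upright axis. Flat shoulder (radius 25 mm) 125 mm above the bench; below it the jug widens to radius 45 mm within 24 mm. Side handle loop towards the jug's +x, out to 80 mm from the axis, below 101 mm height
- mouth (a point): centre of the rim of the jug's neck, on the jug's axis, 156 mm above the bench; same axes as the jug. The neck is 28 mm in diameter with two bayonet lugs reaching to 40 mm
- cap: black ribbed round cap, 52 mm diameter, 36 mm high, 0.05 kg, gripped at any yaw. Origin: centre of its open underside, z up. Locked: origin 135 mm, flat top 171 mm above the bench, x along the jug's x. Pushed down over 4.3 mm (stop at 8) it turns counterclockwise; keep it pushed until 45 degrees; from 45 to 135 degrees of turn it lifts straight off; end stop at about 139
- seal (a joint): spring plunger in the neck under the cap, 0 when up, grows in m as the cap is pushed down (0 to 0.008); pushing takes about 4 N at first and 11 N fully down. It springs back to 0
- cork: brown cork block 60 x 105 x 30 mm (x, y, z), about 0.12 kg, lying flat on top of the cap at the start. Origin at the centre of its underside, long side along its y
- glue: white glue bottle with an orange nozzle, 60 mm in diameter, 183 mm high, standing loose behind the jug; origin at the centre of its underside; not to be disturbed
- tape_measure: yellow tape measure 36 x 86 x 62 mm, loose; origin at the centre of its underside; not to be disturbed
- masking_tape: roll of masking tape lying flat, 96 mm in diameter, 25 mm high, loose; origin at the centre of its underside; not to be disturbed
- driver: screwdriver with an amber handle, 27 x 210 x 28 mm, lying along its y, fixed; origin at the centre of its underside
Mind the look-alikes: they are no part of the job. There is more than one size of the cork; the one meant has the size given above.

How it is judged (in metres and radians):
On the way, in this order (a step that is already met when the one before it is completed fails the run):
1. the cork block lies flat and released on the bench (height (world z) of cork below 0.008 m and angle between cork's own z axis and vertical below 0.15 rad and linear speed of cork below 0.05 m/s and contact force between the fingers and cork below 0.2 N), for 0.2 s.
2. the cap is pushed down, still unturned (value of joint seal above 0.0045 m and angle between the x axis of cap and the x axis of jug, either way round below 0.35 rad), for 0.05 s.
3. the cap, still pushed down on the neck, is turned out of its catch (angle between the x axis of cap and the x axis of jug, either way round above 0.55 rad and value of joint seal above 0.003 m and horizontal distance between cap and mouth below 0.006 m), for 0.05 s.
At the end, for the whole second after the job is handed in: the gripper holds the cap at rest, upright within 14 degrees, its underside 40 to 150 mm above the mouth and within 40 mm of the jug's axis, not touching the jug; the cork block lies flat on the bench (underside below 8 mm, tilt below 0.15 rad), at rest and released (all of step 1 and z of cap in the frame of mouth between 0.04 and 0.15 m and horizontal distance between cap and mouth below 0.04 m and angle between cap's own z axis and vertical below 0.25 rad and contact force between the fingers and cap above 1 N and contact force between cap and jug below 0.1 N and linear speed of cap below 0.05 m/s); the arm keeps its last pose, push and grip.
It fails at once if the cork block is dropped or knocked off (moves faster than 0.8 m/s while not held) (linear speed of cork above 0.8 m/s and contact force between the fingers and cork below 0.3 N).
It fails at once if the glue bottle, tape measure or masking tape is shifted by more than 30 mm or the glue bottle tipped (distance of any of glue, tape_measure, masking_tape from where it was at the start of the episode above 0.03 m or angle between glue's own z axis and vertical above 0.5 rad).
It also fails if it takes over 50 s, if anything falls off the work surface, if the arm or the gripper's body presses on something with over 40 N, if the wrist force passes 120 N, or if a joint passes its speed limit or range.

## Robot

A 6-joint arm with a two-finger parallel gripper is mounted at the origin on a cart in front of the work surface, level with it; the furniture and walls round the work are solid. World frame = base frame: x ahead of the robot, y to its left, z up, the work surface at z = 0. Lengths are in mm, angles in rad, forces in N, time in s.
With the tool pointing down it reaches from about 400 to 925 mm from the base axis. Payload 3.4 kg.
Tool frame: the origin (TCP) lies at the very end of the fingers, on their centre line; the grasp point (between the pads) lies 19 mm behind it (env.grip_point_offset is the distance from the TCP to the grasp point, in mm); z points along the fingers, y is the line along which they close (so a half turn about z gives the same grasp; the last joint's range is limited). The gripper opens to 85 mm and grips with 20 to 120 N. Pads are 22 mm wide; open, the fingers measure 114 mm over their backs; the gripper's body (76 mm by 85 mm) begins 54 mm behind the grasp point. The pads swing forward as they close: fully open they stand 13 mm farther back than shut.
Start: joints at [-0.073, 0.307, 1.506, -0, 1.328, -0.073], TCP at [575.005, -0.025, 231.305] pointing down, gripper open.
Joint ranges: [-3.12, 3.12], [-1.05, 2.28], [0.14, 2.33], [-1.42, 4.57], [0.1, 2.73], [-2.68, 2.68]. Speed limits (rad/s): [2.57, 2.57, 3.14, 3.14, 3.14, 3.14].

## Interface

Orientations are given as a rotation vector (axis times angle).
In Python, from workcell import sensors, cams, order, models, env gives the robot as it stands.
- The arm moves only by the tool step_arm, never from a script. Its argument "targets" is a list of rows, each a list of 4 numbers: the shift along the tool's x, y, z in shares of 1 m (1.0 is 1 m), then the turn about the tool's z in parts of the range, where 1.0 means 180 degrees. In form: [[x, y, z, yaw], ...]. A call has 1 to 12 rows; each row is the pose to reach, as a shift and turn from the pose commanded when the call began, along the tool's axes at that moment; what a row does not reach only later rows make up. A row lasts 1/12 s, in which the tool goes at most 41.7 mm and 7.16 degrees, less where a joint would pass 70% of its speed; a pose out of reach is approached as far as the arm can. Shift and turn numbers lie between -1 and 1, and a call with a number outside is refused. A call with a gripper value outside its range is refused whole. "hand" is the finger opening in m, from 0 to 0.0854, set as the call begins (left out, the last holds). The fingers move at their own pace and stop on an object; "newtons" is the grip in N (left out, the last holds). Time passes only in rows, so rows that repeat a pose let the fingers close. It gives the time, the measured TCP pose, the force, the opening and the grip force at its end, in the units of the state.
- sensors.get_obs(): the state, without advancing time (a new reading comes with each control period).
- cams.read_camera(name): name is "scene" or "side" or "wrist"; returns the picture (420x560x3 uint8, red, green, blue); there is no depth.
- cams.camera_params(name): a dict with "fx", "fy", "cx", "cy" (pixels), "distortion" ([k1, k2, p1, p2, k3] as OpenCV has them; the pictures are not rectified), "R" (3x3) and "t" (3): a world point X has camera coordinates R X + t. Camera axes: x right, y down, z forward; pixel columns grow to the right and rows downward; lengths in mm; the calibration is good to about 2 mm. A picture is of the moment at which its call begins: read the wrist's pose just before it. camera_params takes no time and is no camera call; for the wrist camera it gives the pose at the moment of the call.
- order.close_job(): hands the job in; it is judged then, once.
Trained networks look in the newest picture that a camera, given by its name, has taken for a name from the list of things; names that differ only in an ending like _2 or _b are one class to them, and where a whole thing is asked for, a point or a joint stands for the part that bears it (a point fixed in the world has none). Each returns a list of dicts, best first, with "score" (0 to 1); they miss things now and then, are a little off and sometimes report something else, mostly with a low value. They report only what shows in the picture. A call takes as long as a camera call. They do not tell look-alikes from the thing itself.
- models.boxes_of(camera, target): "rect" ([left, top, right, bottom] in pixels, round what is visible of it).
- models.tip_of(camera, target): "xy" ([column, row] in pixels: a listed point, or the origin of a listed thing).
The state is a dict: "t": time; "q": joint angles; "qd": joint speeds; "tau": joint torques, N m; "position": TCP position; "tool_rot": TCP orientation; "wrist_force": force on the tool from outside, world axes, zero at the start; "moment": the same for the moment, N m; "grip_width": opening from 0.0 (shut) to 1.0 (fully open); "finger_force": force on a finger pad.
Only numpy, scipy, OpenCV 4.12 (cv2) and the standard library are available. Lean on these libraries where they do the work, as an engineer would, in place of code of your own. Each camera call takes 0.05 s, during which the arm holds its last target. There are 200 camera calls.

## Working session

There is one attempt and no reset: what is moved stays moved. The work goes in short steps, Python scripts to look and compute and a tool call to move; the robot and the scene stay as the last step left them, time stands still between calls to the robot, and variables do not carry over. Pictures are saved under pics/ and viewed, at most 11 in all, crops included, and the job is handed in when it is done.

Besides the shell and the picture viewer there is one more tool, called after ">>>" by a JSON object that holds its "op" and its "data". step_arm: Moves the arm, as the interface text tells. Its arguments: {"type":"object","properties":{"targets":{"type":"array","items":{"type":"array","items":{"type":"number"}}},"hand":{"type":"number"},"newtons":{"type":"number"}},"required":["targets"]}

```bash
mkdir -p pics; ls
cat > h.py <<'E'
import numpy as np, cv2
from workcell import sensors, cams, order, models, env
def snap(c,fn):
    im=cams.read_camera(c); cv2.imwrite('pics/'+fn,im[:,:,::-1]); return im
def ray(c,px,P=None):
    P=P or cams.camera_params(c)
    K=np.array([[P['fx'],0,P['cx']],[0,P['fy'],P['cy']],[0,0,1]])
    u=cv2.undistortPoints(np.array([[px]],float),K,np.array(P['distortion'],float))[0,0]
    R=np.array(P['R']);t=np.array(P['t']).ravel()
    return -R.T@t, R.T@np.array([u[0],u[1],1])
def onz(c,px,z,P=None):
    o,d=ray(c,px,P); return o+d*(z-o[2])/d[2]
def proj(c,X,P=None):
    P=P or cams.camera_params(c)
    K=np.array([[P['fx'],0,P['cx']],[0,P['fy'],P['cy']],[0,0,1]])
    return cv2.projectPoints(np.array(X,float).reshape(-1,3),cv2.Rodrigues(np.array(P['R']))[0],np.array(P['t'],float).ravel(),K,np.array(P['distortion'],float))[0].reshape(-1,2)
E
python3 - <<'E'
from h import *
ims=[snap(c,c+'0.png') for c in('scene','side','wrist')]
cv2.imwrite('pics/ss.png',cv2.resize(np.vstack(ims[:2])[:,:,::-1],(560,840)))
np.set_printoptions(precision=1,suppress=True)
for c in('scene','side'):
    o,d=ray(c,(280,210));print(c,o,d)
    for n in('cork','cap','jug','glue','tape_measure','masking_tape','driver'):
        print(n,[(np.round(b['rect']),round(b['score'],2)) for b in models.boxes_of(c,n)][:3],[(np.round(b['xy'],1),round(b['score'],2)) for b in models.tip_of(c,n)][:3])
    print([(b['xy'],b['score']) for b in models.tip_of(c,'mouth')])
print(sensors.get_obs())
E
```

```text
pics
scene [-389.7  500.1  910.4] [ 0.7 -0.4 -0.6]
cork [(array([258., 271., 321., 324.]), 0.79), (array([285., 176., 316., 200.]), 0.58)] [(array([302.7, 189.9]), 0.88), (array([290.3, 303. ]), 0.75)]
cap [(array([295., 196., 309., 210.]), 0.66)] [(array([303.8, 202.4]), 0.44)]
jug [(array([274., 202., 321., 257.]), 0.85)] [(array([300.5, 238.2]), 0.92)]
glue [(array([309., 171., 318., 209.]), 0.53)] [(array([308.7, 210.1]), 0.47)]
tape_measure [] []
masking_tape [(array([175., 266., 210., 303.]), 0.57)] [(array([193. , 289.5]), 0.92)]
driver [(array([110., 314., 192., 368.]), 0.6)] [(array([155.9, 342.5]), 0.95)]
[([303.0, 193.7], 0.57), ([299.8, 238.9], 0.24)]
side [  76.2 -881.3 1076.4] [ 0.3  0.7 -0.7]
cork [(array([301., 199., 331., 240.]), 0.96), (array([196., 230., 244., 280.]), 0.82)] [(array([318.4, 224.2]), 0.83), (array([260.4, 294.4]), 0.67)]
cap [(array([168., 165., 206., 199.]), 0.48)] []
jug [(array([288., 234., 348., 289.]), 0.87)] [(array([315.8, 266.8]), 0.58)]
glue [(array([358., 232., 386., 288.]), 0.87)] [(array([372.4, 278.6]), 0.81)]
tape_measure [(array([313., 324., 347., 363.]), 0.58), (array([357., 232., 383., 286.]), 0.27)] [(array([331.8, 349.1]), 0.68)]
masking_tape [(array([227., 188., 257., 211.]), 0.78)] [(array([242.9, 199.4]), 0.96)]
driver [(array([168., 164., 206., 201.]), 0.74)] [(array([187.8, 187.6]), 0.8)]
[([316.6, 225.4], 0.8)]
{'t': 1.65, 'q': array([-0.1,  0.3,  1.5,  0. ,  1.3, -0.1]), 'qd': array([ 0.,  0., -0.,  0., -0.,  0.]), 'tau': array([  0. , -45.7, -25.2,   0. ,   0. ,  -0. ]), 'position': array([575. ,  -0. , 231.3]), 'tool_rot': array([-2.2, -2.2,  0. ]), 'wrist_force': array([ 0.6, -0.6,  0. ]), 'moment': array([-0.,  0., -0.]), 'finger_force': 0.0, 'grip_width': 0.9963655954347287}
```

View pics/scene0.png

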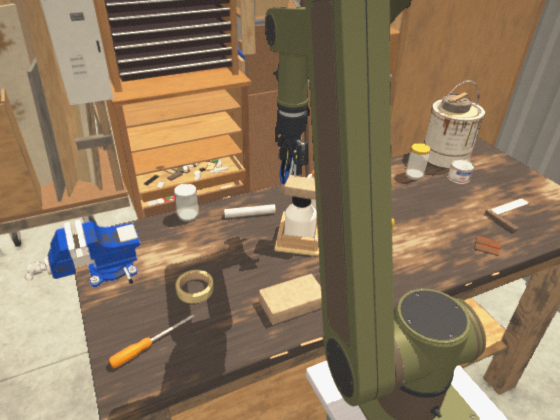

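View pics/side0.png

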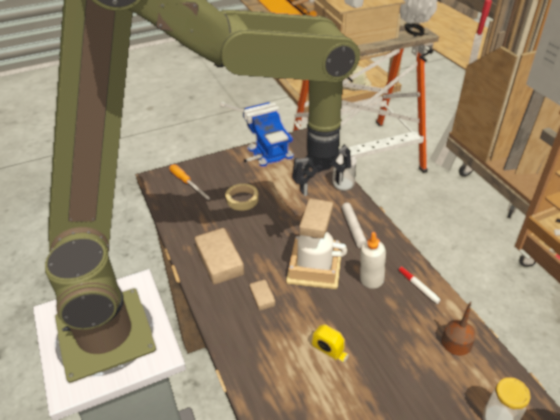

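The scene view shows the cork on the cap at (302,187), with a larger cork look-alike at (292,298). The side view shows the cork on the cap at (317,217), the big one at (219,255), and a small one at (262,294). By the description I choose the one on the cap.

Run:
```python
from h import *
np.set_printoptions(precision=1,suppress=True)
print('mouth/jug',onz('side',(317,225.),171),onz('scene',(302.9,190.),171),onz('side',(315.8,266.8),0),onz('scene',(300.5,238.2),0))
print('glue',onz('side',(372.4,278.6),0),'tm',onz('side',(331.8,349.1),0),'mt',onz('side',(242.9,199.4),0),'drv',onz('side',(187.8,187.6),0))
print('decoys',onz('side',(219,260),0),onz('side',(262,297),0))
a=cv2.imread('pics/side0.png')[185:305,250:410];b=cv2.imread('pics/scene0.png')[165:270,250:390]
cv2.imwrite('pics/c.png',np.hstack([cv2.resize(a,(400,300),interpolation=2),cv2.resize(b,(400,300),interpolation=2)]))
P=cams.camera_params('wrist');print(ray('wrist',(280,210)), P['R'],P['fx'])
```

```text
mouth/jug [542.9 -45.3 171. ] [556.6 -37.2 171. ] [553.5 -29.4   0. ] [551.7 -36.6   0. ]
glue [ 667.3 -129.3    0. ] tm [ 469.3 -272.     0. ] mt [480.  310.2   0. ] drv [345.  437.6   0. ]
decoys [328.8 104.6   0. ] [383.8 -62.    0. ]
(array([575.1,  71.8, 374.1]), array([ 0. , -0.3, -1. ])) [[ 1.  -0.  -0. ]
 [-0.  -1.   0.3]
 [-0.  -0.3 -1. ]] 289.77108834697054
```

View pics/c.png

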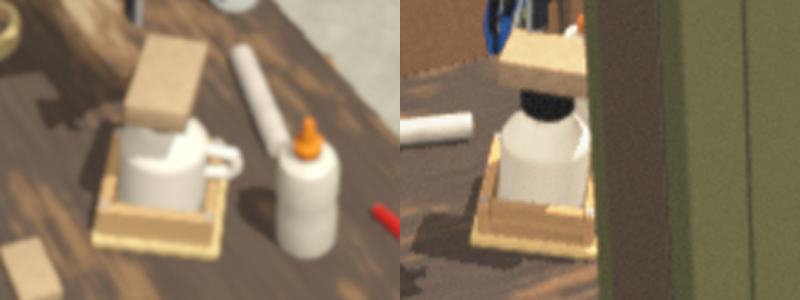

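View pics/wrist0.png

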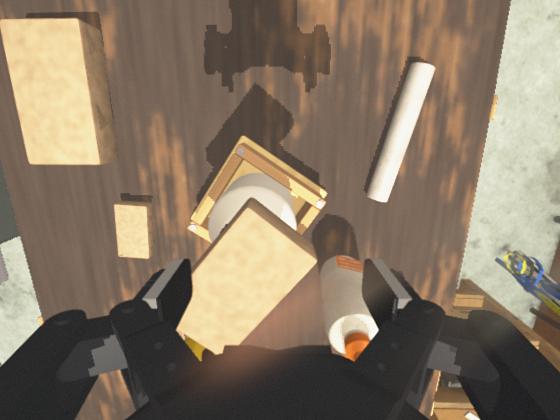

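The wrist view shows the cork top with corners near (251,200), (316,261), (180,330). The holder is below it with corners (242,137), (327,195), (190,228). The glue nozzle is at (358,345), and the decoy corks are at the left.

Run:
```python
from h import *
np.set_printoptions(precision=1,suppress=True)
for p in[(251,200),(316,261),(180,330)]:print('cork',p,onz('wrist',p,201))
a,b,c=[onz('wrist',p,201)[:2] for p in[(251,200),(316,261),(180,330)]]
print(np.linalg.norm(b-a),np.linalg.norm(c-a),(b+c)/2, np.degrees(np.arctan2(*(a-c)[::-1])),np.degrees(np.arctan2(*(b-a)[::-1])))
h=[onz('wrist',p,52)[:2] for p in[(242,137),(327,195),(190,228)]];print('holder',h,(h[1]+h[2])/2,np.linalg.norm(h[1]-h[0]),np.linalg.norm(h[2]-h[0]),np.degrees(np.arctan2(*(h[1]-h[0])[::-1])),np.degrees(np.arctan2(*(h[0]-h[2])[::-1])))
print('glue tip',onz('wrist',(358,345),183))
for p in[(100,20),(28,163),(102,163)]: print('big',onz('wrist',p,45))
print('white',onz('wrist',(422,65),10),onz('wrist',(377,198),10))
```

```text
cork (251, 200) [559.   27.7 201. ]
cork (316, 261) [600.6 -13.6 201. ]
cork (180, 330) [505.8 -67.7 201. ]
58.637319651164695 109.27885722451566 [553.2 -40.7] 60.87066704864869 -44.824837213603885
holder [array([537.3,  60. ]), array([632.1,  -4.4]), array([472.2, -44.2])] [552.2 -24.3] 114.57089851290468 122.85459172482183 -34.17351953636274 58.00724895572523
glue tip [639.8 -96.6 183. ]
big [397.2 175.   45. ]
big [289.7  32.2  45. ]
big [376.   31.7  45. ]
white [742.1 139.3  10. ] [704.7 -18.3  10. ]
```

Careful with the scale: turns go in shares of 180 degrees. That gives: 38 degrees / 180 = 0.2111.

>>> {"op": "step_arm", "data": {"targets": [[-0.01, -0.006, -0.03, 0.0389], [-0.02, -0.015, -0.06, 0.0778], [-0.035, -0.025, -0.08, 0.1167], [-0.05, -0.034, -0.08, 0.1556], [-0.05, -0.034, -0.08, 0.1944], [-0.05, -0.034, -0.08, 0.2111], [-0.05, -0.034, -0.08, 0.2111]]}}

```text
t: 2.23
position: [540.8, -50.4, 311.7]
tool_rot: [2.825, 1.374, 0.001]
wrist_force: [-0.2, 0.0, -0.6]
grip_width: 1.0
finger_force: 0.0
```

Run:
```python
from h import *
np.set_printoptions(precision=1,suppress=True)
P=cams.camera_params('wrist');im=snap('wrist','w1.png');print(sensors.get_obs()['position'])
print(P)
for n in('cork','jug','glue','mouth'):
    print(n,[(np.round(b['rect']),round(b['score'],2)) for b in models.boxes_of('wrist',n)][:3] if n!='mouth' else '',[(np.round(b['xy'],1),round(b['score'],2)) for b in models.tip_of('wrist',n)][:3])
```

```text
[540.9 -50.2 311.5]
{'fx': 289.77108834697054, 'fy': 289.77108834697054, 'cx': 276.8512658549668, 'cy': 210.4688188923388, 'distortion': array([-0.,  0.,  0.,  0.,  0.]), 'R': array([[ 0.8, -0.6,  0. ],
       [-0.6, -0.8,  0.3],
       [-0.2, -0.2, -1. ]]), 't': array([-456.4,  223.8,  538.8])}
cork [(array([ 39., 120., 161., 239.]), 0.82), (array([239., 131., 308., 247.]), 0.69), (array([183., 216., 229., 262.]), 0.64)] [(array([206.3, 235.2]), 0.82), (array([111.4, 176. ]), 0.76), (array([272.5, 188.8]), 0.68)]
jug [(array([224., 112., 333., 205.]), 0.77), (array([ 36.,   0., 111.,  35.]), 0.21)] []
glue [(array([353., 146., 422., 209.]), 0.7), (array([ 33.,   0., 112.,  35.]), 0.42)] [(array([373.3, 170. ]), 0.7), (array([318.7, 291. ]), 0.56)]
mouth  []
```

View pics/w1.png

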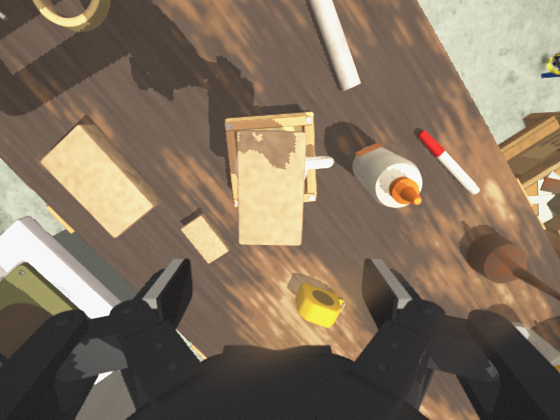

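The cork top spans (238,129), (306,131), (302,245), (239,243). The holder's far edge runs (227,118)-(313,113), the handle is at (320,162), and the glue nozzle is at (408,192).

Run:
```python
from h import *
np.set_printoptions(precision=1,suppress=True)
im=cv2.imread('pics/w1.png')
q=[onz('wrist',p,201)[:2] for p in[(238,129),(306,131),(302,245),(239,243)]]
an=lambda v:np.degrees(np.arctan2(v[1],v[0]))
print(q,np.mean(q,0),an(q[0]-q[3]),an(q[1]-q[2]),an(q[1]-q[0]),an(q[2]-q[3]),[np.linalg.norm(q[i]-q[i-1]) for i in range(4)])
h=[onz('wrist',p,52)[:2] for p in[(227,118),(313,113),(316,199),(235,206)]]
print(h,an(h[1]-h[0]),np.linalg.norm(h[1]-h[0]),np.linalg.norm(h[2]-h[1]))
c=(h[0]+h[1])/2;u=(h[1]-h[0]);u/=np.linalg.norm(u);print('holder c',c+65*np.array([u[1],-u[0]]))
print('handle tip',onz('wrist',(332,162),80))
print('glue',onz('wrist',(418,200),183),onz('wrist',(372,160),0))
```

```text
[array([557.6,  24.8]), array([601.7, -11.8]), array([537.1, -93. ]), array([491.6, -54.9])] [547.  -33.7] 50.371601393914915 51.51596944020187 -39.647384153070554 -39.96565805461637 [np.float64(103.40551443757677), np.float64(57.29273573766102), np.float64(103.75666760865406), np.float64(59.365954188579266)]
[array([539. ,  55.1]), array([632.4,  -9.9]), array([ 567. , -107.1]), array([469. , -43.7])] -34.850222221119395 113.87158269238608 117.14660386177972
holder c [548.5 -30.7]
handle tip [613.1 -72.1  80. ]
glue [ 650.3 -131.7  183. ] [ 670.1 -124.8    0. ]
```

To row units: 1 degrees / 180 = 0.0056.

>>> {"op": "step_arm", "data": {"targets": [[0.017, -0.0055, 0.03, 0.0056], [0.017, -0.0055, 0.06, 0.0056], [0.017, -0.0055, 0.085, 0.0056], [0.017, -0.0055, 0.105, 0.0056], [0.017, -0.0055, 0.12, 0.0056], [0.017, -0.0055, 0.13, 0.0056], [0.017, -0.0055, 0.136, 0.0056], [0.017, -0.0055, 0.136, 0.0056]], "hand": 0.085}}

```text
t: 3.3
position: [546.6, -33.1, 174.2]
tool_rot: [-2.834, -1.352, 0.003]
wrist_force: [0.2, -0.1, -0.1]
grip_width: 0.999
finger_force: 0.0
```

Run:
```python
from h import *
snap('wrist','w2.png')
```

```text
(no output)
```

View pics/w2.png

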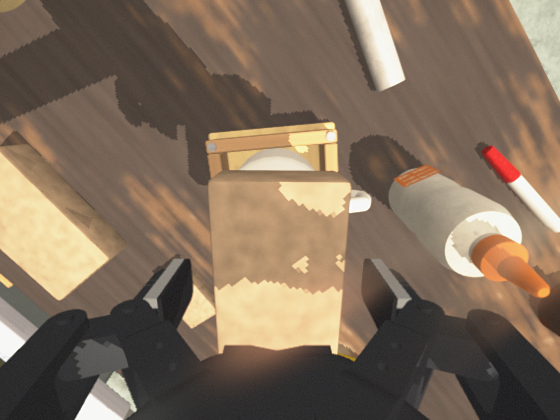

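The cork at (212–350) sits centred between the pads at x≈190 and x≈365. I'll close now.

>>> {"op": "step_arm", "data": {"targets": [[0, 0, 0, 0], [0, 0, 0, 0], [0, 0, 0, 0], [0, 0, 0, 0], [0, 0, 0, 0], [0, 0, 0, 0], [0, 0, 0, 0], [0, 0, 0, 0]], "hand": 0.03, "newtons": 40}}

```text
t: 4.02
position: [548.0, -33.4, 175.8]
tool_rot: [2.835, 1.352, 0.003]
wrist_force: [3.3, -0.5, 3.1]
grip_width: 0.692
finger_force: 50.1
```

>>> {"op": "step_arm", "data": {"targets": [[0, 0, -0.01, 0], [0, 0, -0.03, 0], [0, 0, -0.055, 0], [0.02, -0.014, -0.065, 0], [0.045, -0.032, -0.065, 0], [0.07, -0.05, -0.065, 0], [0.095, -0.068, -0.065, 0], [0.12, -0.086, -0.065, 0], [0.14, -0.1, -0.065, 0], [0.155, -0.11, -0.065, 0], [0.163, -0.116, -0.065, 0], [0.163, -0.116, -0.065, 0]]}}

```text
t: 5.02
position: [558.8, 168.2, 239.9]
tool_rot: [-2.833, -1.356, 0.002]
wrist_force: [0.4, -1.0, -1.0]
grip_width: 0.689
finger_force: 49.7
```

Run:
```python
from h import *
P=cams.camera_params('wrist');snap('wrist','w3.png');snap('side','s3.png')
a=cv2.imread('pics/w3.png');b=cv2.resize(cv2.imread('pics/s3.png')[120:300,180:420],(400,300));
cv2.imwrite('pics/c3.png',np.hstack([cv2.resize(a,(400,300)),b]))
```

```text
(no output)
```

View pics/c3.png

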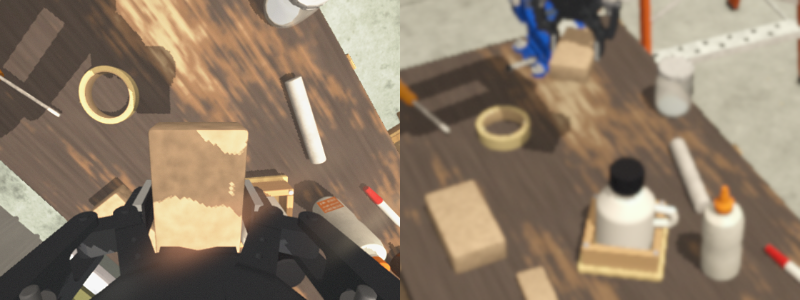

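The cork is held level, the bench below it is free, and the cap now shows on the jug (side crop ~(625,175)). Next I lower the cork.

>>> {"op": "step_arm", "data": {"targets": [[0, 0, 0.03, 0], [0, 0, 0.065, 0], [0, 0, 0.1, 0], [0, 0, 0.135, 0], [0, 0, 0.165, 0], [0, 0, 0.19, 0], [0, 0, 0.205, 0], [0, 0, 0.215, 0], [0, 0, 0.222, 0], [0, 0, 0.227, 0], [0, 0, 0.229, 0], [0, 0, 0.229, 0]]}}

```text
t: 6.12
position: [560.1, 166.2, 11.7]
tool_rot: [2.835, 1.352, 0.001]
wrist_force: [0.3, 0.4, -1.5]
grip_width: 0.692
finger_force: 49.7
```

Run:
```python
from h import *
np.set_printoptions(precision=1,suppress=True)
s=snap('side','s4.png')
for n in('cork','cap','jug'):
    print(n,[(np.round(b['rect']),round(b['score'],2)) for b in models.boxes_of('side',n)][:3],[(np.round(b['xy'],1),round(b['score'],2)) for b in models.tip_of('side',n)][:3])
P=cams.camera_params('side')
g=cv2.cvtColor(s,cv2.COLOR_RGB2GRAY)[200:240,295:335]
m=(g<60).astype(np.uint8);n,l,st,ce=cv2.connectedComponentsWithStats(m);i=1+np.argmax(st[1:,4]);print(st[i]+[295,200,0,0,0],ce[i]+[295,200])
for c in[(547,-34),(549,-32),(551,-32)]:
    th=np.linspace(0,6.28,60);X=[[c[0]+26*np.cos(t),c[1]+26*np.sin(t),z] for t in th for z in(135,171)]
    p=proj('side',X,P);print(c,p.min(0),p.max(0))
```

```text
cork [(array([274., 203., 296., 234.]), 0.67), (array([248., 279., 277., 308.]), 0.65), (array([193., 230., 243., 281.]), 0.59)] [(array([288.5, 218.9]), 0.96), (array([260.2, 298.5]), 0.65), (array([219.6, 258.4]), 0.56)]
cap [(array([306., 216., 328., 239.]), 0.78)] [(array([316.8, 230.5]), 0.96)]
jug [(array([287., 231., 346., 289.]), 0.72)] [(array([314.1, 266.6]), 0.76)]
[306 215  20  22 362] [315.5 225.4]
(547, -34) [305.5 214.5] [327.  239.6]
(549, -32) [305.8 213.7] [327.4 238.8]
(551, -32) [306.5 213.5] [328.1 238.6]
```

>>> {"op": "step_arm", "data": {"targets": [[0, 0, 0.003, 0], [0, 0, 0.005, 0], [0, 0, 0.006, 0], [0, 0, 0.007, 0], [0, 0, 0.007, 0]]}}

```text
t: 6.88
position: [559.7, 166.5, 6.1]
tool_rot: [2.835, 1.353, 0.002]
wrist_force: [-3.6, -1.0, 12.7]
grip_width: 0.692
finger_force: 51.5
```

>>> {"op": "step_arm", "data": {"targets": [[0, 0, 0, 0], [0, 0, 0, 0], [0, 0, 0, 0], [0, 0, 0, 0], [0, 0, 0, 0], [0, 0, -0.01, 0], [0, 0, -0.03, 0], [0, 0, -0.06, 0], [0, 0, -0.095, 0], [0, 0, -0.135, 0], [0, 0, -0.175, 0], [0, 0, -0.21, 0]], "hand": 0.085}}

```text
t: 7.88
position: [559.6, 166.4, 217.7]
tool_rot: [2.835, 1.352, 0.003]
wrist_force: [0.3, -0.0, -1.0]
grip_width: 0.999
finger_force: 0.0
```

>>> {"op": "step_arm", "data": {"targets": [[-0.015, 0.01, -0.02, 0], [-0.04, 0.027, -0.045, 0], [-0.07, 0.047, -0.07, 0], [-0.1, 0.067, -0.085, 0], [-0.125, 0.085, -0.085, 0], [-0.145, 0.1, -0.085, 0], [-0.163, 0.112, -0.085, 0], [-0.174, 0.119, -0.085, 0], [-0.178, 0.121, -0.085, 0], [-0.178, 0.121, -0.085, 0]]}}

```text
t: 8.72
position: [541.2, -48.6, 299.5]
tool_rot: [-2.836, -1.35, -0.0]
wrist_force: [0.6, 0.6, 0.2]
grip_width: 0.993
finger_force: 0.0
```

Run:
```python
from h import *
np.set_printoptions(precision=1,suppress=True)
P=cams.camera_params('wrist');im=snap('wrist','w5.png');print(sensors.get_obs()['position'])
for n in('cap','cork'):
    print(n,[(np.round(b['rect']),round(b['score'],2)) for b in models.boxes_of('wrist',n)][:3],[(np.round(b['xy'],1),round(b['score'],2)) for b in models.tip_of('wrist',n)][:3])
for b in models.tip_of('wrist','cap')[:1]: print(onz('wrist',b['xy'],135,P))
```

```text
[541.4 -47.7 299.3]
cap [(array([242., 149., 294., 206.]), 0.57)] [(array([268.5, 174.1]), 0.81)]
cork [(array([181., 217., 226., 267.]), 0.68), (array([ 35., 127., 158., 240.]), 0.67), (array([158.,   5., 214.,  89.]), 0.61)] [(array([111.6, 181.6]), 0.97), (array([205.9, 240.1]), 0.76)]
[548.  -25.7 135. ]
```

View pics/w5.png

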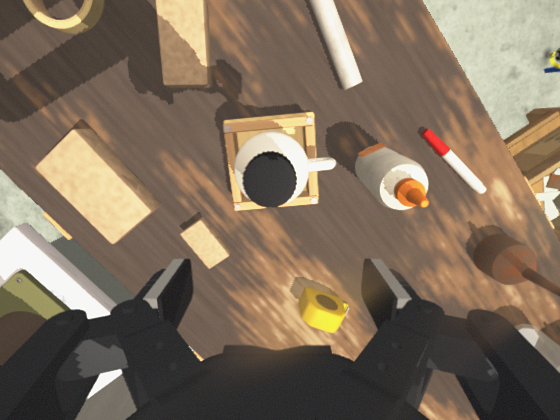

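The cork lies flat on the bench at (185,45). The cap is the black disc at about (270,178), and the handle at (325,163) points along tool +y.

Run:
```python
from h import *
from scipy.optimize import minimize
np.set_printoptions(precision=1,suppress=True)
im=cv2.imread('pics/w5.png');P=cams.camera_params('wrist')
g=im.max(2);m=np.zeros_like(g);m[140:215,233:315]=(g[140:215,233:315]<70)
n,l,st,ce=cv2.connectedComponentsWithStats(m);i=1+np.argmax(st[1:,4]);m=(l==i).astype(np.uint8);print(st[i],ce[i])
th=np.linspace(0,6.28,60)
def f(c):
    X=[[c[0]+26*np.cos(t),c[1]+26*np.sin(t),z] for t in th for z in(137,171)]
    k=np.zeros_like(m);cv2.fillConvexPoly(k,cv2.convexHull(np.round(proj('wrist',X,P)*16).astype(np.int32)),1,shift=4)
    return (k!=m).sum()
b=min((f((x,y)),x,y) for x in range(535,562) for y in range(-48,-18));print(b)
# jug holder top rectangle fit (outer 130), z=52
pts=[(223,119),(313,113),(318,203),(235,209)]
h=np.array([onz('wrist',p,52,P)[:2] for p in pts]);print(h,h.mean(0))
print(proj('wrist',[[548+65*2**.5*np.cos(a),-33+65*2**.5*np.sin(a),52] for a in np.radians([-35+45+90*k for k in range(4)])],P))
```

```text
[ 244  152   52   55 2074] [267.9 178.5]
(np.int64(453), 550, -26)
[[ 537.9   59. ]
 [ 632.3   -7.9]
 [ 566.  -107.5]
 [ 470.4  -41.4]] [551.6 -24.4]
[[321.1 115.6]
 [220.4 122.9]
 [231.7 218.5]
 [323.7 212.4]]
```

Run:
```python
from h import *
np.set_printoptions(precision=1,suppress=True)
th=np.linspace(0,6.28,60)
best={}
for c,fn in(('wrist','w6.png'),('side','s6.png'),('scene','e6.png')):
    P=cams.camera_params(c);im=snap(c,fn)
    r=models.boxes_of(c,'cap');t=models.tip_of(c,'cap')
    print(c,[(np.round(b['rect']),round(b['score'],2)) for b in r],[(np.round(b['xy'],1),round(b['score'],2)) for b in t])
    if t: print(' tip',onz(c,t[0]['xy'],135,P))
    c0=proj(c,[[549,-31,153]],P)[0];x,y=np.round(c0).astype(int);w={'wrist':45,'side':20,'scene':17}[c]
    g=im.max(2).astype(int)
    m=np.zeros(g.shape,np.uint8);s=(slice(y-w,y+w),slice(x-w,x+w));m[s]=g[s]<95
    n,l,st,ce=cv2.connectedComponentsWithStats(m);i=1+np.argmax(st[1:,4]);m=(l==i).astype(np.uint8);m=cv2.morphologyEx(m,cv2.MORPH_CLOSE,np.ones((5,5),np.uint8));print(' mask',st[i])
    def f(q):
        X=[[q[0]+26*np.cos(t),q[1]+26*np.sin(t),z] for t in th for z in(135,171)]
        k=np.zeros_like(m);cv2.fillConvexPoly(k,cv2.convexHull(np.round(proj(c,X,P)*16).astype(np.int32)),1,shift=4)
        return (k!=m).sum()
    r=sorted((f((x,y)),x,y) for x in range(535,565) for y in range(-50,-15));print(' fit',r[:3])
    cv2.imwrite('pics/m_%s.png'%c,cv2.resize(im[y-w:y+w,x-w:x+w,::-1],(260,260),interpolation=0))
cv2.imwrite('pics/m.png',np.hstack([cv2.imread('pics/m_%s.png'%c) for c in('wrist','side','scene')]))
```

```text
wrist [(array([242., 151., 296., 212.]), 0.74)] [(array([267.5, 176.8]), 0.64)]
 tip [545.7 -25.6 135. ]
 mask [ 244  153   53   57 2292]
 fit [(np.int64(232), 548, -28), (np.int64(235), 548, -27), (np.int64(238), 549, -27)]
side [(array([305., 215., 326., 240.]), 0.78)] [(array([315.9, 230.1]), 0.57), (array([330.5, 350. ]), 0.21)]
 tip [550.4 -27.3 135. ]
 mask [296 214  32  23 460]
 fit [(np.int64(128), 548, -31), (np.int64(128), 550, -28), (np.int64(128), 551, -26)]
scene [(array([292., 186., 313., 209.]), 0.93)] [(array([301.9, 199.6]), 0.92), (array([237.5, 257. ]), 0.49)]
 tip [561.  -38.4 135. ]
 mask [292 187  19  20 322]
 fit [(np.int64(64), 550, -29), (np.int64(64), 554, -31), (np.int64(64), 555, -32)]
```

View pics/m.png

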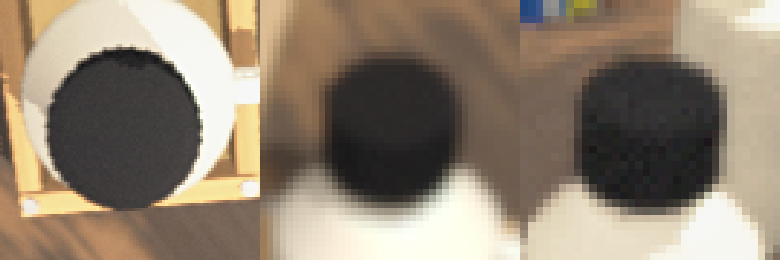

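The crops show the black cap clean in all three views, and the fits agree on an axis near (549,-29).

>>> {"op": "step_arm", "data": {"targets": [[0.0195, -0.006, 0.035, 0], [0.0195, -0.006, 0.07, 0], [0.0195, -0.006, 0.1, 0], [0.0195, -0.006, 0.125, 0], [0.0195, -0.006, 0.142, 0], [0.0195, -0.006, 0.153, 0], [0.0195, -0.006, 0.159, 0], [0.0195, -0.006, 0.159, 0], [0.0195, -0.006, 0.159, 0]]}}

```text
t: 10.22
position: [549.6, -29.2, 140.6]
tool_rot: [2.836, 1.352, 0.0]
wrist_force: [0.4, 0.5, 0.7]
grip_width: 0.995
finger_force: 0.0
```

Run:
```python
from h import *
np.set_printoptions(precision=2,suppress=True)
P=cams.camera_params('wrist');im=snap('wrist','w7.png');o=sensors.get_obs();print(o['position'],o['q'],o['wrist_force'])
```

```text
[549.98 -29.28 141.11] [-0.13  0.36  1.68 -0.    1.1   0.55] [ 0.65  0.04 -0.95]
```

View pics/w7.png

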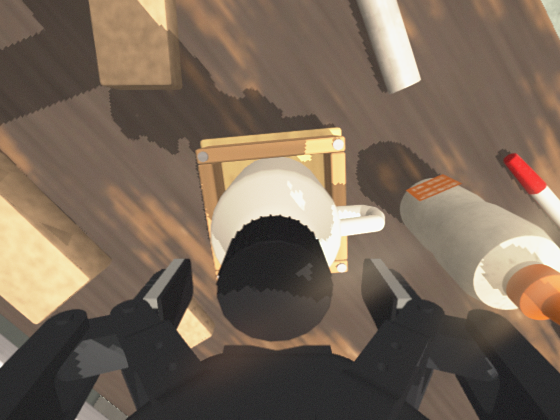

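The cap (217–333) is centred between the pads at 190 and 365. I'll check the fit along tool x numerically.

Run:
```python
from h import *
np.set_printoptions(precision=1,suppress=True)
P=cams.camera_params('wrist');th=np.linspace(0,6.28,90);a=np.radians(51)
for s in(-6,-3,0,3,6):
    c=np.array([550,-29.3])+s*np.array([np.cos(a),np.sin(a)])
    p=proj('wrist',[[c[0]+26*np.cos(t),c[1]+26*np.sin(t),z] for t in th for z in(135,171)],P);print(s,p.min(0),p.max(0))
```

```text
-6 [219.8 224.7] [335.4 352.6]
-3 [219.4 219.5] [335.8 347.4]
0 [219.  214.2] [336.2 342.2]
3 [218.6 208.8] [336.6 336.9]
6 [218.2 203.4] [337.  331.6]
```

>>> {"op": "step_arm", "data": {"targets": [[0, -0.001, 0, 0], [0, -0.001, 0, 0], [0, -0.001, 0, 0], [0, -0.001, 0, 0], [0, -0.001, 0, 0], [0, -0.001, 0, 0], [0, -0.001, 0, 0], [0, -0.001, 0, 0], [0, -0.001, 0, 0]], "hand": 0.02, "newtons": 80}}

```text
t: 11.02
position: [548.8, -28.5, 140.6]
tool_rot: [2.835, 1.352, 0.001]
wrist_force: [0.6, -0.3, 4.6]
grip_width: 0.582
finger_force: 82.0
```

>>> {"op": "step_arm", "data": {"targets": [[0, 0, 0.002, 0], [0, 0, 0.004, 0], [0, 0, 0.006, 0], [0, 0, 0.007, 0], [0, 0, 0.007, 0], [0, 0, 0.007, 0]]}}

```text
t: 11.52
position: [548.9, -28.5, 134.0]
tool_rot: [2.835, 1.352, 0.002]
wrist_force: [-1.8, -0.4, 9.6]
grip_width: 0.583
finger_force: 82.3
```

To row units: -70 degrees / 180 = -0.3889.

>>> {"op": "step_arm", "data": {"targets": [[0, 0, 0, -0.0333], [0, 0, 0, -0.0667], [0, 0, 0, -0.1], [0, 0, 0, -0.1333], [0, 0, 0, -0.1667], [0, 0, 0, -0.2], [0, 0, 0, -0.2333], [0, 0, 0, -0.2667], [0, 0, 0, -0.3], [0, 0, 0, -0.3333], [0, 0, 0, -0.3667], [0, 0, 0, -0.3889]]}}

```text
t: 12.52
position: [549.6, -28.5, 134.4]
tool_rot: [1.539, 2.736, 0.002]
wrist_force: [-0.8, 0.3, 9.5]
grip_width: 0.587
finger_force: 82.2
```

To row units: -10 degrees / 180 = -0.0556.

>>> {"op": "step_arm", "data": {"targets": [[0, 0, 0, -0.0278], [0, 0, 0, -0.0556], [0, 0, 0, -0.0556], [0, 0, 0, -0.0556]]}}

```text
t: 12.85
position: [549.6, -28.5, 134.3]
tool_rot: [1.301, 2.857, 0.001]
wrist_force: [0.5, -0.0, 9.7]
grip_width: 0.584
finger_force: 82.5
```

Run:
```python
from h import *
np.set_printoptions(precision=2,suppress=True)
o=sensors.get_obs();print(o['t'],o['position'],o['q'],o['wrist_force'],o['moment'],o['grip_width'])
```

```text
12.85 [549.56 -28.52 134.34] [-0.13  0.36  1.69  0.    1.08 -0.84] [ 0.53 -0.01  9.66] [0.02 0.05 0.02] 0.5839418240967984
```

>>> {"op": "step_arm", "data": {"targets": [[0, 0, -0.004, 0], [0, 0, -0.008, 0], [0, 0, -0.012, 0], [0, 0, -0.016, 0], [0, 0, -0.016, 0]]}}

```text
t: 13.27
position: [548.2, -28.5, 149.3]
tool_rot: [-1.303, -2.858, 0.0]
wrist_force: [-0.1, -0.0, -0.9]
grip_width: 0.586
finger_force: 82.8
```

Lift force is about 0, so the cap is free. I'll keep lifting, about 92 mm more.

>>> {"op": "step_arm", "data": {"targets": [[0, 0, -0.01, 0], [0, 0, -0.022, 0], [0, 0, -0.036, 0], [0, 0, -0.05, 0], [0, 0, -0.064, 0], [0, 0, -0.077, 0], [0, 0, -0.087, 0], [0, 0, -0.092, 0], [0, 0, -0.092, 0], [0, 0, -0.092, 0], [0, 0, -0.092, 0], [0, 0, -0.092, 0]]}}

```text
t: 14.27
position: [547.7, -28.4, 240.3]
tool_rot: [-1.302, -2.857, 0.001]
wrist_force: [-0.6, -0.4, -0.5]
grip_width: 0.587
finger_force: 83.7
```

Run:
```python
from h import *
np.set_printoptions(precision=2,suppress=True)
a=snap('side','s8.png')[120:300,180:420];b=snap('wrist','w8.png')
cv2.imwrite('pics/c8.png',np.hstack([cv2.resize(x,(400,300)) for x in(b,a)])[:,:,::-1])
o=sensors.get_obs();print(o['t'],o['position'],o['wrist_force'],o['grip_width'],o['finger_force'])
```

```text
14.3667 [547.96 -28.46 240.49] [0.59 0.52 0.87] 0.5863034775285099 83.69660189375281
```

View pics/c8.png

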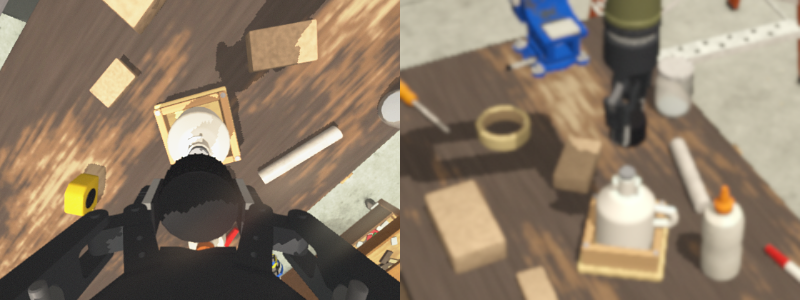

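The cap is held upright at wrist-crop (198,195), above the open neck at side-crop (628,180). The cork lies flat on the bench at (578,165), and the other items are untouched. I'm handing in.

```bash
python3 -c "
from h import *
print(order.close_job())"
```

```text
the job is handed in; nothing more can be done
None
```

I handed the job in with the cap free and held upright about 80 mm above the jug's mouth, and the cork block lying flat on the bench; the hand-in returned no verdict.

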